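# Set the length stop to the yellow notch

### The job

The next batch is cut to the yellow length. Squeeze the length stop's red release lever against its thumb post, keep it squeezed while you slide the stop along the notched rail to the notch with the yellow tag, then let go so that the lever springs back and the stop is locked in that notch.

Things in the scene. Friction and masses are not known exactly. Their poses are not given: they have to be found in the camera images.
- stop_grip (a point): Squeeze point on the grey sliding stop, 90 mm up; y = along the rail, x = from lever to thumb post. Straddle both along x from above and close. Post: 8 mm plate, outer face at x +18.5 mm, top 9 mm above the point. Red lever's black bar, level with the point: outer face at -33.5 mm at rest, -18.5 squeezed. Both 30 mm wide along y. Keep fingertips within 30 mm below the point: wider parts lie there.
- stop (a joint): Slide of the stop along the rail, m: 0 = starting (middle) notch, positive along stop_grip's +y. Five notches 50 mm apart (-0.10 to 0.10; travel ends at 0.112). Locked while the lever is out; about 1 N of friction once free. Notch mouths are flared: let go within 8 mm of a notch, the stop is drawn in. Play in a notch 1.5 mm.
- release_lever (a joint): Hinge of the sprung red lever on the stop, rad: 0 = sprung out, pawl fully in a notch; 0.40 = squeezed to the hard stop; pawl clear of the notches beyond 0.33. Let go between notches it rests at about 0.3. Squeezing at the black bar takes about 4 N at first, 8 N at the end.
- tag_yellow: Yellow plate 26 x 30 x 3 mm on the rail's base, in front of the notch to use, 60 mm from the rail's middle line on the lever's side. Origin: centre of its underside, 8 mm above the bench; axes as stop_grip's. The stop is there when stop_grip and tag agree along y. Green, white and blue tags mark the other free notches, in changing order; the starting notch has none.

How it is judged:
By the outcome, as a careful person would: the job done as asked, in the order asked, and still so for the second after the job is handed in, with the robot touching nothing.
It also fails if it takes over 32 s, if anything falls off the work surface, if the arm or the gripper's body presses on something with over 40 N, if the wrist force passes 120 N, or if a joint passes its speed limit or range.

### The arm

A 6-joint arm with a two-finger parallel gripper is mounted at the origin on a cart in front of the work surface, level with it; the furniture and walls round the work are solid. World frame = base frame: x ahead of the robot, y to its left, z up, the work surface at z = 0. Lengths are in mm, angles in rad, forces in N, time in s.
With the tool pointing down it reaches from about 300 to 775 mm from the base axis. Payload 14.6 kg.
Tool frame: the origin (TCP) lies between the finger pads; the fingertips stand 25 mm ahead of it and the grasp point (between the pads) lies 6 mm ahead of it; z points along the fingers, y is the line along which they close (so a half turn about z gives the same grasp; the last joint's range is limited). The gripper opens to 94 mm and grips with 3 to 60 N. Pads are 16 mm wide; open, the fingers measure 119 mm over their backs; the gripper's body (75 mm by 177 mm) begins 78 mm behind the grasp point.
Start: joints at [-1.384, 0.3, 1.521, -0, 1.321, -0.067], TCP at [138.09, -532.373, 230.446] pointing down, gripper open.
Joint ranges: [-3.03, 3.03], [-0.79, 2.21], [0.23, 2.52], [-1.04, 4.18], [0, 3.07], [-2.55, 2.55]. Speed limits (rad/s): [2.22, 2.22, 2.57, 3.14, 3.14, 3.14].

### API

Orientations are given as [roll, pitch, yaw] about the fixed x, y, z axes, in that order (R = Rz(yaw) Ry(pitch) Rx(roll)).
In Python, from cell import manip gives the robot as it stands. The module is installed in compiled form; this text tells all that it offers.
- The arm moves only by the tool step_arm, never from a script. Its argument "series" is one flat list of numbers, 5 for each row, row after row: the shift along the world's x, y, z in mm, then the turn about the world's z in rad, then the closure, from 0 (fully open) to 1 (shut). In form: [dx, dy, dz, spin, jaw, dx, dy, dz, spin, jaw, ...]. A call has 1 to 20 rows; each row shifts and turns the commanded pose from where the row before left it; what a row does not reach is not made up. A row lasts 1/8 s, in which the tool goes at most 62.5 mm and 10.7 degrees, less where a joint would pass 70% of its speed; a pose out of reach is approached as far as the arm can. A call is refused whole if a number of a shift passes 62.5 or a number of a turn 0.188, either way. A call with a gripper value outside its range is refused whole. The fingers move at their own pace and stop on an object; "squeeze" is the grip in N (left out, the last holds). Time passes only in rows, so rows that do not move let the fingers close. It gives the time, the measured TCP pose, the force, the opening and the grip force at its end, in the units of the state.
- manip.read_state(): the state, without advancing time (a new reading comes with each control period).
- manip.camera(name): name is "side" or "top" or "wrist"; returns (picture, depth): 400x640x3 uint8, blue, green, red; 400x640 float32, mm along the optical axis (not along the pixel's ray), 0 where there is no reading.
- manip.camera_info(name): a dict with "fovy" (degrees; the focal length in pixels is half the picture's height over the tangent of half this angle, whatever the lens; pixels are square), "cx", "cy" (the principal point, pixels), "eye" and "orientation" of the camera in the world. Camera axes: x right, y down, z forward; pixel columns grow to the right and rows downward; lengths in mm; the calibration is good to about 2 mm. The wrist camera is an equidistant fisheye: a pixel r from the principal point sees the ray r / f radians off the axis. A picture is of the moment at which its call begins: read the wrist's pose just before it. camera_info takes no time and is no camera call; for the wrist camera it gives the pose at the moment of the call.
- manip.sign_off(): hands the job in; it is judged then, once.
The state is a dict: "clock": time; "joints": joint angles; "qd": joint speeds; "effort": joint torques, N m; "eef_pos": TCP position; "eef_rot": TCP orientation; "wrist_force": force on the tool from outside, world axes, zero at the start; "moment": the same for the moment, N m; "finger_gap": finger opening in mm; "finger_force": force on a finger pad.
Only numpy, scipy, OpenCV 4.12 (cv2) and the standard library are available. Lean on these libraries where they do the work, as an engineer would, in place of code of your own. Each camera call takes 0.05 s, during which the arm holds its last target. There are 200 camera calls.

## Working session

There is one attempt and no reset: what is moved stays moved. The work goes in short steps, Python scripts to look and compute and a tool call to move; the robot and the scene stay as the last step left them, time stands still between calls to the robot, and variables do not carry over. Pictures are saved under pics/ and viewed, at most 10 in all, crops included, and the job is handed in when it is done.

Besides the shell and the picture viewer there is one more tool, called after "Request:" as a command line: name --argument value ..., lists and objects as JSON in quotes. step_arm: Moves the arm, as the interface text tells. Its arguments: {"type":"object","properties":{"series":{"type":"array"},"squeeze":{"type":"number"}},"required":["series"]}

```bash
mkdir -p pics; cat > h.py <<'E'
import numpy as np, cv2
from cell import manip
from scipy.spatial.transform import Rotation as R
def info(n):
    i=manip.camera_info(n); i['f']=200/np.tan(np.radians(i['fovy'])/2); return i
def rot(i):
    o=np.array(i['orientation'],float)
    return o if o.shape==(3,3) else R.from_euler('xyz',o).as_matrix()
def cloud(i,d):
    v,u=np.indices(d.shape)
    p=np.stack([(u-i['cx'])/i['f']*d,(v-i['cy'])/i['f']*d,d],-1)
    return p@rot(i).T+np.array(i['eye'])
E
python3 - <<'E'
from h import *
print(manip.read_state())
for n in('top','side'):
    i=info(n);print(n,i)
    p,d=manip.camera(n);cv2.imwrite(f'pics/{n}.png',p);np.savez(f'{n}.npz',p=p,d=d)
E
```

```text
{'clock': 0.0, 'joints': array([-1.38363879e+00,  3.00443267e-01,  1.52161338e+00,  4.27312743e-06,
        1.32070540e+00, -6.65819806e-02]), 'qd': array([ 1.57807208e-03,  8.48465068e-04,  7.84966899e-04, -9.91184853e-05,
       -7.25942870e-04,  5.06212985e-04]), 'effort': array([-3.38889868e-04, -5.31804729e+01, -3.52741456e+01,  7.06728618e-02,
        2.43513932e-02, -9.86362625e-05]), 'eef_pos': array([ 138.02541292, -532.14252647,  229.88791956]), 'eef_rot': array([-3.14042612e+00, -8.19331317e-05,  2.53738411e-01]), 'wrist_force': array([ 0.46821396, -0.177043  , -0.05207501]), 'moment': array([ 0.00918445, -0.03658576,  0.00925872]), 'finger_force': 0.0, 'finger_gap': 94.03357501868052}
top {'fovy': 43.70471331913967, 'cx': 326.82340902961374, 'cy': 198.4425676394794, 'eye': array([448.9654122 ,  47.92443177, 945.77249883]), 'orientation': array([-3.0939307 , -0.01936572, -1.56617689]), 'f': np.float64(498.7135254008486)}
side {'fovy': 55.63669497114535, 'cx': 320.38926562898564, 'cy': 204.20733019053273, 'eye': array([ 326.89499102, -660.41583935,  545.17381808]), 'orientation': array([-2.12841469, -0.0149481 , -0.21953358]), 'f': np.float64(379.0394960509625)}
```

View pics/top.png

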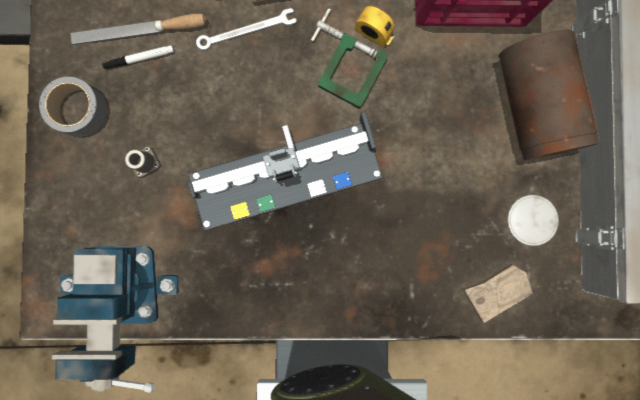

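View pics/side.png

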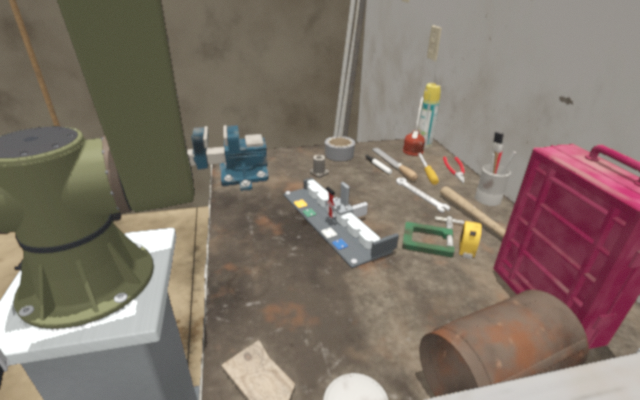

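The top view shows the rail running from (195,200) to (378,150), with the stop at about (283,165). The tags are yellow (240,210), green (265,203), white (317,187) and blue (342,180), on the near (lever) side. The side view shows the red lever at (331,205) and the post at (345,192).

```bash
python3 - <<'E'
from h import *
z=np.load('top.npz');p,d=z['p'],z['d'];i=info('top');C=cloud(i,d);Rm=rot(i);e=np.array(i['eye'])
def ray(u,v,h):
    r=Rm@np.array([(u-i['cx'])/i['f'],(v-i['cy'])/i['f'],1]);return e+r*(h-e[2])/r[2]
hsv=cv2.cvtColor(p,cv2.COLOR_BGR2HSV);win=np.zeros(d.shape,bool);win[120:235,185:390]=1
H,S,V=cv2.split(hsv);T={}
for n,m in dict(yellow=(H>20)&(H<35)&(S>150)&(V>120),green=(H>50)&(H<90)&(S>120)&(V>60),blue=(H>100)&(H<125)&(S>150)&(V>100)).items():
    k,l,s,c=cv2.connectedComponentsWithStats((m&win).astype(np.uint8));j=1+s[1:,4].argmax()
    T[n]=ray(*c[j],11);print(n,s[j,4],c[j],T[n],np.median(C[l==j],0))
y=T['yellow']-T['blue'];print(np.hypot(*y[:2]),'exp 200');y=y[:2]/np.hypot(*y[:2]);x=np.array([y[1],-y[0]]);print('y',y,'x',x,'yaw',np.arctan2(-y[0],y[1]))
mid=(T['yellow']+T['blue'])[:2]/2;print('stop guess',mid+60*x)
# heights around in frame coords
Q=C[...,:2]-mid; a=Q@x-60; b=Q@y
for lo,hi in((82,91),(91,120)):
    m=win&(C[...,2]>lo)&(C[...,2]<hi);print(lo,m.sum())
    for k in np.argwhere(m)[:40]: print(k[::-1],a[*k].round(),b[*k].round(),C[*k][2].round(),p[*k])
cv2.imwrite('pics/crop.png',cv2.resize(p[120:235,185:390],None,fx=3.9,fy=3.9,interpolation=cv2.INTER_CUBIC))
E
```

```text
yellow 1 [246. 205.] [480.53102455 181.11898976  11.        ] [480.58888487 181.36313772   9.28654558]Traceback (most recent call last):
  File "<stdin>", line 8, in <module>
ValueError: attempt to get argmax of an empty sequence
```

```bash
python3 - <<'E'
from h import *
p=np.load('top.npz')['p'];hsv=cv2.cvtColor(p,cv2.COLOR_BGR2HSV)
for u,v in((240,210),(265,203),(317,187),(342,180)):print(p[v,u],hsv[v,u])
E
```

```text
[108 250 253] [ 29 146 253]
[138 177 105] [ 74 104 177]
[253 254 254] [ 30   1 254]
[223 140  78] [107 166 223]
```

```bash
cat > m.py <<'E'
from h import *
z=np.load('top.npz');p,d=z['p'],z['d'];i=info('top');C=cloud(i,d);Rm=rot(i);e=np.array(i['eye'])
def ray(u,v,h):
    r=Rm@np.array([(u-i['cx'])/i['f'],(v-i['cy'])/i['f'],1]);return e+r*(h-e[2])/r[2]
hsv=cv2.cvtColor(p,cv2.COLOR_BGR2HSV);win=np.zeros(d.shape,bool);win[120:235,185:390]=1
H,S,V=cv2.split(hsv);T={}
for n,m in dict(yellow=(H>20)&(H<35)&(S>80)&(V>120),green=(H>50)&(H<90)&(S>60)&(V>60),blue=(H>100)&(H<125)&(S>110)&(V>100)).items():
    k,l,s,c=cv2.connectedComponentsWithStats((m&win).astype(np.uint8));j=1+s[1:,4].argmax()
    T[n]=ray(*c[j],11);print(n,s[j,4],c[j],T[n],np.median(C[l==j],0))
y=T['yellow']-T['blue'];print(np.hypot(*y[:2]),'exp 200');y=y[:2]/np.hypot(*y[:2]);x=np.array([y[1],-y[0]]);print('y',y,'x',x,'yaw',np.arctan2(-y[0],y[1]))
mid=(T['yellow']+T['blue'])[:2]/2;print('stop guess',mid+60*x)
Q=C[...,:2]-mid; a=Q@x-60; b=Q@y
for lo,hi in((75,91),(91,130)):
    m=win&(C[...,2]>lo)&(C[...,2]<hi);print(lo,m.sum())
    for k in np.argwhere(m)[::3][:25]: print(k[::-1],a[*k].round(),b[*k].round(),C[*k][2].round(),p[*k])
cv2.imwrite('pics/crop.png',cv2.resize(p[120:235,185:390],None,fx=3.9,fy=3.9,interpolation=cv2.INTER_CUBIC))
E
python3 m.py
```

```text
yellow 241 [239.5186722 210.3526971] [470.46172363 193.06950825  11.        ] [471.05615666 192.93829893  10.59212433]
green 214 [265.21495327 202.78971963] [484.85926714 145.3138268   11.        ] [484.48509764 145.6017997   10.96058691]
blue 211 [341.90995261 180.06161137] [528.41945688   1.79911473  11.        ] [528.48607589   1.61289242  11.10179006]
199.85860571873513 exp 200
y [-0.28999368  0.95702856] x [0.95702856 0.28999368] yaw 0.294220237616195
stop guess [556.86230382 114.8339325 ]
75 23
[285 150] 13.0 -15.0 85.0 [144 143 138]
[284 153] 8.0 -12.0 87.0 [74 74 72]
[282 154] 8.0 -8.0 84.0 [71 73 68]
[278 155] 8.0 -1.0 86.0 [70 70 67]
[281 155] 8.0 -6.0 75.0 [68 69 66]
[275 156] 8.0 4.0 88.0 [68 69 64]
[270 157] 8.0 13.0 88.0 [137 136 131]
[273 157] 9.0 9.0 75.0 [69 69 67]
91 211
[281 148] 17.0 -10.0 94.0 [106 107 102]
[278 149] 17.0 -4.0 95.0 [109 108 103]
[282 149] 14.0 -11.0 96.0 [174 174 168]
[274 150] 17.0 3.0 93.0 [107 106 102]
[277 150] 15.0 -2.0 100.0 [162 161 155]
[280 150] 14.0 -7.0 97.0 [183 185 176]
[283 150] 12.0 -12.0 99.0 [191 192 184]
[272 151] 16.0 7.0 98.0 [116 116 112]
[275 151] 14.0 2.0 98.0 [171 171 164]
[278 151] 13.0 -3.0 99.0 [190 190 183]
[281 151] 11.0 -8.0 100.0 [194 194 185]
[284 151] 9.0 -13.0 101.0 [158 158 151]
[270 152] 15.0 10.0 96.0 [151 151 146]
[273 152] 14.0 5.0 98.0 [181 181 175]
[276 152] 12.0 0.0 99.0 [190 189 184]
[279 152] 11.0 -4.0 98.0 [182 182 175]
[282 152] 9.0 -9.0 99.0 [161 160 154]
[268 153] 14.0 14.0 97.0 [136 135 130]
[271 153] 13.0 9.0 98.0 [185 185 177]
[274 153] 11.0 4.0 100.0 [186 187 180]
[277 153] 10.0 -1.0 98.0 [154 154 149]
[280 153] 9.0 -6.0 98.0 [125 125 120]
[268 154] 13.0 15.0 97.0 [137 135 129]
[271 154] 11.0 10.0 99.0 [184 184 176]
[274 154] 10.0 5.0 99.0 [158 160 152]
```

View pics/crop.png

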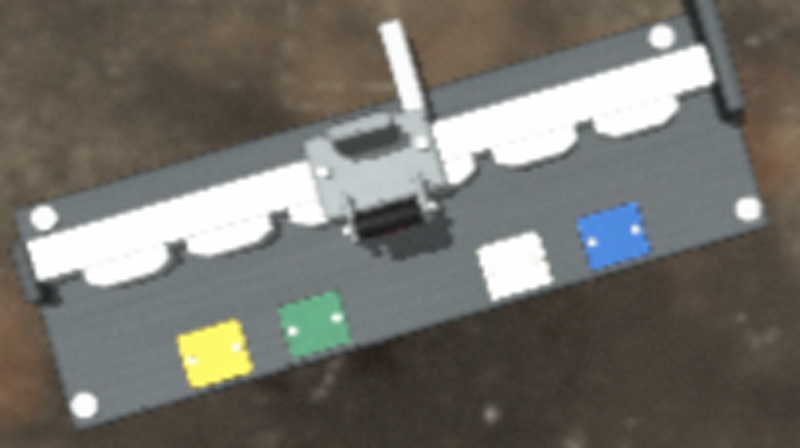

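Crop: yellow at (215,353) is the leftmost tag, two notches along +y. The post top is around (365,130) and the black lever bar at (388,215). Tag spacing comes out at 199.9 mm against 200 expected. Next I check obstacle heights along the path.

```bash
python3 - <<'E' 2>&1 | tail -20
from m import *
print('-----')
post=win&(C[...,2]>94)&(C[...,2]<104);print('post',np.mean([np.percentile(a[post],5),np.percentile(a[post],95)]),np.percentile(a[post],[5,50,95]),np.percentile(b[post],[3,50,97]))
P=C[d>0]
for t in np.linspace(0,1,9):
    c=np.array([138,-532])+t*np.array([419,647]);r=np.hypot(*(P[:,:2]-c).T)<150
    print(c.round(),r.sum(),P[r,2].max().round() if r.any() else None)
E
```

```text
[282 152] 9.0 -9.0 99.0 [161 160 154]
[268 153] 14.0 14.0 97.0 [136 135 130]
[271 153] 13.0 9.0 98.0 [185 185 177]
[274 153] 11.0 4.0 100.0 [186 187 180]
[277 153] 10.0 -1.0 98.0 [154 154 149]
[280 153] 9.0 -6.0 98.0 [125 125 120]
[268 154] 13.0 15.0 97.0 [137 135 129]
[271 154] 11.0 10.0 99.0 [184 184 176]
[274 154] 10.0 5.0 99.0 [158 160 152]
-----
post -9.469709745273892 [-34.00146457 -25.70033974  15.06204508] [-13.71052117  -0.10439867  13.78609543]
[ 138. -532.] 2854 7.0
[ 190. -451.] 6494 150.0
[ 243. -370.] 12014 150.0
[ 295. -289.] 15115 20.0
[ 348. -208.] 18546 20.0
[ 400. -128.] 19680 18.0
[452. -47.] 19725 52.0
[505.  34.] 19631 102.0
[557. 115.] 19527 102.0
```

Request:
step_arm --series '[26,40,0,0.1,0,26,40,0,0.1,0,26,40,0,0.1,0,26,40,0,0.1,0,26,40,0,0.1,0,26,40,0,0.1,0,26,40,0,0.1,0,26,40,0,0.1,0,26,40,0,0.1,0,26,40,0,0.1,0,26,40,0,0.1,0,26,40,0,0.1,0,26,40,0,0.1,0,26,40,0,0.1,0,26,40,-10,0.1,0,28,46,-20,0.11,0,0,0,-20,0,0,0,0,0,0,0]' --squeeze 25

```text
clock: 2.35
eef_pos: [555.3, 113.8, 178.8]
eef_rot: [-3.138, -0.001, 1.864]
wrist_force: [0.5, -0.2, 0.9]
finger_gap: 94.1
finger_force: 0.0
```

```bash
python3 - <<'E'
from h import *
s=manip.read_state();print(s['clock'],s['eef_pos'],s['eef_rot'],s['joints'])
i=info('wrist');print(i);p,d=manip.camera('wrist');cv2.imwrite('pics/w1.png',p);np.savez('w1.npz',p=p,d=d)
E
```

```text
2.35 [555.32801022 113.83126942 178.75146001] [-3.13801332e+00 -5.32136859e-04  1.86433133e+00] [ 1.37583286e-01  3.85065325e-01  1.53102475e+00 -3.21239502e-05
  1.22912113e+00 -1.55941852e-01]
{'fovy': 65.70646984690485, 'cx': 322.05437972399045, 'cy': 198.9933684736979, 'eye': array([533.80557199, 188.05027032, 332.41990774]), 'orientation': array([2.87288047, 0.00371567, 0.29405035]), 'f': np.float64(309.70691628693146)}
```

View pics/w1.png

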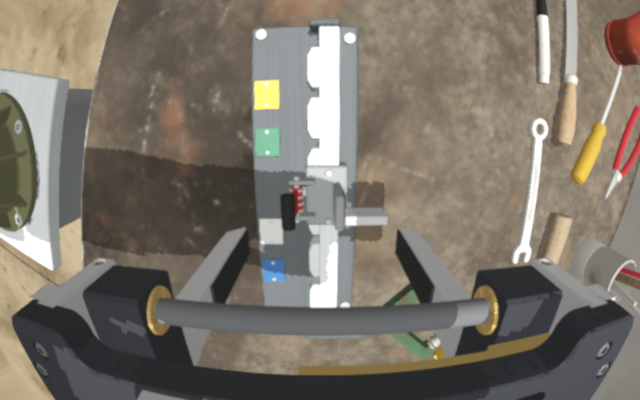

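The wrist view shows the black lever bar at about (289,212) and the post at about (340,211). The fingers sit either side of both, and the yellow tag is at (267,95).

```bash
python3 - <<'E'
from h import *
z=np.load('w1.npz');p,d=z['p'],z['d'];i=info('wrist');Rm=rot(i);e=np.array(i['eye'])
v,u=np.indices(d.shape);X=u-i['cx'];Y=v-i['cy'];r=np.hypot(X,Y)+1e-9;th=r/i['f'];t=np.tan(th)
C=np.stack([X/r*t*d,Y/r*t*d,d],-1)@Rm.T+e
x=np.array([.957,.290]);y=np.array([-.290,.957]);o=np.array([555.3,113.8])
a=(C[...,:2]-o)@x;b=(C[...,:2]-o)@y;Z=C[...,2]
m=(Z>94)&(Z<104)&(abs(a)<45)&(abs(b)<25)
for n,k in(('post',m&(a>0)),('bar',(Z>80)&(Z<104)&(abs(b)<25)&(a<-15)&(a>-45))):
    print(n,k.sum(),np.percentile(a[k],[3,50,97]),np.percentile(b[k],[3,50,97]),np.median(Z[k]))
H,S,V=cv2.split(cv2.cvtColor(p,cv2.COLOR_BGR2HSV))
k=(H>20)&(H<35)&(S>80)&(V>120)&(v<120)&(v>70)&(u>245)&(u<290);print('tag',k.sum(),np.median(a[k]),np.median(b[k]),np.median(Z[k]))
E
```

```text
post 375 [10.94527591 14.83635461 19.23640528] [-12.83097459   0.88594112  13.98697226] 99.13289823158453
bar 546 [-32.8623299  -26.9507857  -21.48145023] [-13.61785108   1.39739925  14.52013086] 97.4602656520132
tag 713 -56.502851406228636 100.08207254233304 11.551457977523114
```

Request:
step_arm --series '[0,1,-30,0,0,0,0,-30,0,0,0,0,-23,0,0,0,0,0,0,0,0,0,0,0,0.3,0,0,0,0,0.5,0,0,0,0,1,0,0,0,0,1,0,0,0,0,1,0,0,0,0,1,0,0,0,0,1,0,0,0,0,1]' --squeeze 25

```text
clock: 3.9
eef_pos: [554.0, 114.0, 97.2]
eef_rot: [-3.135, -0.0, 1.864]
wrist_force: [-16.1, -4.8, 9.4]
finger_gap: 37.9
finger_force: 25.9
```

Request:
step_arm --series '[-1.4,-0.4,0,0,1,0,0,0,0,1,0,0,0,0,1]'

```text
clock: 4.28
eef_pos: [553.8, 114.0, 97.3]
eef_rot: [-3.139, -0.0, 1.864]
wrist_force: [-7.0, -2.1, 3.2]
finger_gap: 37.7
finger_force: 26.5
```

Request:
step_arm --series '[-1.4,-0.4,0,0,1,-1.5,4.8,0,0,1,-1.5,4.8,0,0,1,0,0,0,0,1]'

```text
clock: 4.78
eef_pos: [550.6, 123.9, 97.3]
eef_rot: [3.141, -0.0, 1.864]
wrist_force: [5.0, 2.8, -5.9]
finger_gap: 38.1
finger_force: 26.9
```

Request:
step_arm --series '[-2.4,9.7,0,0,1,-2.9,9.5,0,0,1,-2.9,9.5,0,0,1,-2.9,9.5,0,0,1,-2.9,9.5,0,0,1,-2.9,9.5,0,0,1,-2.9,9.5,0,0,1,-2.9,9.5,0,0,1,-2.9,9.5,0,0,1,0,0,0,0,1,0,0,0,0,1]'

```text
clock: 6.15
eef_pos: [524.6, 209.8, 97.3]
eef_rot: [3.141, -0.0, 1.864]
wrist_force: [5.7, 2.7, -9.8]
finger_gap: 37.7
finger_force: 26.7
```

```bash
cat > w.py <<'E'
from h import *
import sys
s=manip.read_state();print(s['clock'],s['eef_pos'],s['wrist_force'],s['finger_gap'])
n=sys.argv[1];i=info('wrist');p,d=manip.camera('wrist');cv2.imwrite(f'pics/{n}.png',p);Rm=rot(i);e=np.array(i['eye'])
v,u=np.indices(d.shape);X=u-i['cx'];Y=v-i['cy'];r=np.hypot(X,Y)+1e-9;t=np.tan(r/i['f'])
C=np.stack([X/r*t*d,Y/r*t*d,d],-1)@Rm.T+e
x=np.array([.957,.290]);y=np.array([-.290,.957]);o=np.array([555.3,113.8])
a=(C[...,:2]-o)@x;b=(C[...,:2]-o)@y;Z=C[...,2]
for n,k in(('post',(Z>94)&(Z<104)&(a>8)&(a<22)&(b>-30)&(b<130)),('bar',(Z>80)&(Z<104)&(abs(b-50)<80)&(a<-10)&(a>-45))):
    if k.any():print(n,k.sum(),np.percentile(a[k],[3,50,97]),np.percentile(b[k],[3,50,97]),np.median(Z[k]))
H,S,V=cv2.split(cv2.cvtColor(p,cv2.COLOR_BGR2HSV))
k=(H>20)&(H<35)&(S>80)&(V>120)&(abs(a+58)<25)&(abs(b-100)<30)&(Z<20)
if k.any():print('tag',k.sum(),np.median(a[k]),np.median(b[k]),np.median(Z[k]))
E
python3 w.py w2
```

```text
6.15 [524.57395324 209.79381034  97.26305895] [ 5.74857025  2.71835582 -9.7739522 ] 37.741140281520785
post 800 [10.15111109 14.33154324 20.2406737 ] [ 88.39643422 103.44434415 114.8114348 ] 97.92322445215855
bar 1253 [-30.79127609 -16.80013688 -10.43310212] [ 87.98044339 108.42916293 115.37980166] 95.00267705770452
tag 1090 -57.48575095438025 101.43227872062675 10.272956933437868
```

View pics/w2.png

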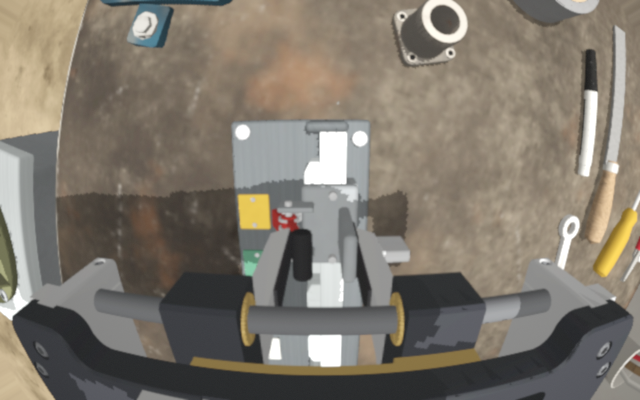

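The stop is beside the yellow tag at (254,212): its post centre is at y 101.6 and the tag at 101.4. I'm releasing it now.

Request:
step_arm --series '[0,0,0,0,0.5,0,0,0,0,0.3,0,0,0,0,0,0,0,0,0,0,0,0,0,0,0,0,0,0,0,0,0,0,30,0,0,0,0,40,0,0,0,0,40,0,0,0,0,0,0,0,0,0,0,0,0]'

```text
clock: 7.58
eef_pos: [524.4, 209.0, 206.6]
eef_rot: [-3.141, 0.0, 1.864]
wrist_force: [-0.1, -0.1, -0.0]
finger_gap: 93.8
finger_force: 0.0
```

```bash
python3 w.py w3
```

```text
7.575 [524.43457456 209.03589338 206.62842867] [-0.12505684 -0.11697424 -0.03154956] 93.8128759812751
post 303 [10.5559415  14.15780274 18.67709694] [ 87.37511357 101.97518839 114.72969137] 97.77761675586817
bar 439 [-33.35307368 -27.48615797 -21.77140873] [ 87.20220612 100.99244355 115.40074584] 96.22115816924554
tag 580 -57.646718782621846 101.18792984022438 10.404930515851873
```

View pics/w3.png

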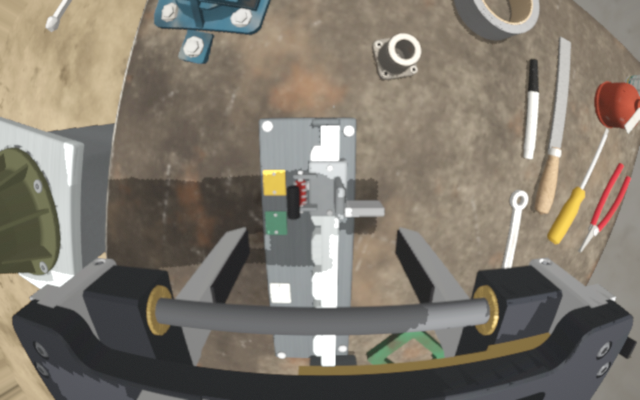

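The stop is beside the yellow tag at (274,183). The lever bar at (294,200) is back at its rest distance from the post: 41.6 mm, against 41.8 mm at the start.

```bash
python3 -c "
from cell import manip
print(manip.sign_off())"
```

```text
the job is handed in; nothing more can be done
None
```

The stop is at the yellow notch with the lever sprung back to its rest position, the gripper is clear, and the job was handed in at about 7.6 s.

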